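# Bed two bearing covers in their gauging nests

## Task

Two flat aluminium bearing covers, one square and one with an arched end, lie on the loading strip of the gauging fixture. Slide each one into the nest cut to its own outline, up against the far wall, and press its near edge down past the spring plunger until it lies flat on the bottom of the nest. Feel your way, as the machined covers must never be pushed or pressed with more than 80 N, and do not knock over or shift the black sleeve and the plug gauge standing on the fixture.

Things in the scene. Friction and masses are not known exactly. Their poses are not given: they have to be found in the camera images.
- fixture: Gauging fixture, fixed on the bench: dark steel base plate 310 x 620 mm (x, y), 10 mm thick, with a grey loading strip over its near half (x = -155 to 0 mm), full width, top 26 mm above the bench. The nest blocks stand behind the strip (x = 0 to 155 mm). Origin: centre of the underside; x away from the robot, y left, z up.
- nest_square: Off-white nest block with dark floor, 155 x 150 mm (x, y), 16 mm thick, fixed behind the strip, level with it; the nests are 160 mm apart, in either order. Square pocket 103 x 103 mm, 10 mm deep, rim chamfered 2 mm. Flat near wall at x = -61.5 mm, far wall (datum) at x = 41.5 mm. Origin: centre of its underside; x leads from the strip into the nest, z up.
- nest_arch: Off-white nest block with dark floor, 155 x 150 mm (x, y), 16 mm thick, fixed behind the strip, level with it; the nests are 160 mm apart, in either order. Pocket 103 mm wide, 128 mm long, half-round at the far end, 10 mm deep, rim chamfered 2 mm. Flat near wall at x = -61.5 mm, far wall (datum) at x = 66.5 mm. Origin: centre of its underside; x leads from the strip into the nest, z up.
- nest_square_seat (a point): Point on the floor of the square pocket (6 mm above the block's underside, 16 mm above the bench) where the square cover's origin lies when it is fully bedded.
- nest_arch_seat (a point): Point on the floor of the arched pocket (6 mm above the block's underside, 16 mm above the bench) where the arched cover's origin lies when it is fully bedded.
- plunger_square (a joint): Spring plunger in the middle of the square pocket's near wall: 8 mm round nose standing 5 mm into the pocket, its top 2 mm below the rim. 0 = out; reads metres pushed back (at most 0.006; about 0.002 behind a bedded cover). It holds the cover's near edge up until that is pressed down past it (10 to 20 N), then keeps the cover against the far wall.
- plunger_arch (a joint): Spring plunger in the middle of the arched pocket's near wall: 8 mm round nose standing 5 mm into the pocket, its top 2 mm below the rim. 0 = out; reads metres pushed back (at most 0.006; about 0.002 behind a bedded cover). It holds the cover's near edge up until that is pressed down past it (10 to 20 N), then keeps the cover against the far wall.
- cover_square: Square aluminium cover, 100 x 100 mm, corners rounded 10 mm. 18 mm thick plus a low smooth dome (5 mm high, 72 wide); too wide to grip, it has to be slid. 0.4 to 0.7 kg. Starts on the strip near its left or right end, within 25 degrees of square. Origin: centre of its underside; z up.
- cover_arch: Tombstone-shaped aluminium cover, 125 mm long (x), 100 mm wide: flat at -x, parallel sides 75 mm long, half circle at +x, which starts pointing away from the robot. 18 mm thick plus a low smooth dome (5 mm high, 72 wide); too wide to grip, it has to be slid. 0.4 to 0.7 kg. Starts on the strip near its left or right end, within 25 degrees of square. Origin: centre of its underside; z up.
- sleeve: Black splined sleeve standing on the base plate, 54 mm across, 78 mm high; to be left alone. Origin: centre of its underside.
- plug: Black plug gauge standing on the base plate, 28 mm across, 100 mm high; to be left alone. Origin: centre of its underside.

How it is judged:
By the outcome, as a careful person would: the job done as asked, in the order asked, and still so for the second after the job is handed in, with the robot touching nothing.
It also fails if it takes over 72 s, if anything falls off the work surface, if the arm or the gripper's body presses on something with over 40 N, if the wrist force passes 120 N, or if a joint passes its speed limit or range.

## Robot

A 7-joint arm with a two-finger parallel gripper is mounted at the origin on a cart in front of the work surface, level with it; the furniture and walls round the work are solid. World frame = base frame: x ahead of the robot, y to its left, z up, the work surface at z = 0. Lengths are in m, angles in rad, forces in N, time in s.
With the tool pointing down it reaches from about 0.4 to 0.875 m from the base axis. Payload 6.5 kg.
Tool frame: the origin (TCP) lies midway between the tips of the shut fingers; the grasp point (between the pads) lies 19 mm behind it (arm.hold_point_z is the z of the grasp point in the tool frame, in m); z points along the fingers, y is the direction in which the jaws open and shut (so a half turn about z gives the same grasp; the last joint's range is limited). The gripper opens to 88 mm and grips with 3 to 60 N. Pads are 18 mm wide; open, the fingers measure 123 mm over their backs; the gripper's body (75 mm by 187 mm) begins 45 mm behind the grasp point.
Start: joints at [1.04, 0.536, -0.004, 1.538, 0.003, 1.067, -0.071], TCP at [0.291, -0.581, 0.239] pointing down, gripper open.
Joint ranges: [-2.7, 2.7], [-0.37, 2.16], [-1.27, 1.26], [0.24, 2.4], [-1.31, 4.45], [0.19, 1.91], [-2.76, 2.76]. Speed limits (rad/s): [2.39, 2.39, 3.14, 3.14, 3.14, 3.14, 3.14].

## Interface

Orientations are given as a unit quaternion [w, x, y, z].
In Python, from cell import arm gives the robot as it stands.
- The arm moves only by the shell command python3 -m pendant 'ROWS' [FORCE]. ROWS is JSON, a list of rows, each a list of 7 numbers: the shift along the tool's x, y, z in mm, then the turn, a rotation vector about the tool's x, y, z in rad, then the closure, from -1 (fully open) to 1 (shut). In form: [[tx, ty, tz, wx, wy, wz, grip], ...]. A call has 1 to 20 rows; each row is the pose to reach, as a shift and turn from the pose commanded when the call began, along the tool's axes at that moment; what a row does not reach only later rows make up. A row lasts 1/10 s, in which the tool goes at most 50 mm and 8.59 degrees, less where a joint would pass 70% of its speed; a pose out of reach is approached as far as the arm can. A call with a gripper value outside its range is refused whole. The fingers move at their own pace and stop on an object; FORCE is the grip in N (left out, the last holds). Time passes only in rows, so rows that repeat a pose let the fingers close. It gives the time, the measured TCP pose, the force and the opening at its end, in the units of the state.
- arm.observe(): the state, without advancing time (a new reading comes with each control period).
- arm.camera(name): name is "scene" or "top" or "wrist"; returns the picture (384x512x3 uint8, red, green, blue); there is no depth.
- arm.camera_model(name): a dict with "fx", "fy", "cx", "cy" (pixels), "eye" and "rotation" of the camera in the world; the wrist camera has in their place "tool_from_camera" (4x4, takes a point from camera to tool coordinates, whose origin is the TCP and whose axes are the flange's). Camera axes: x right, y down, z forward; pixel columns grow to the right and rows downward; lengths in m; the calibration is good to about 2 mm. A picture is of the moment at which its call begins: read the wrist's pose just before it. camera_model takes no time and is no camera call.
- arm.sign_off(): hands the job in, once; it reports no verdict.
Trained networks look in the newest picture that a camera, given by its name, has taken for a name from the list of things; names that differ only in an ending like _2 or _b are one class to them, and where a whole thing is asked for, a point or a joint stands for the part that bears it (a point fixed in the world has none). Each returns a list of dicts, best first, with "p" (0 to 1); they miss things now and then, are a little off and sometimes report something else, mostly with a low value. They report only what shows in the picture. A call takes as long as a camera call.
- arm.cut_out(name, camera): "region" (384x512 bool, what is visible of it) and "location" ([column, row] in pixels, amid what is visible of it).
- arm.landmark_of(name, camera): "location" ([column, row] in pixels: a listed point, or the origin of a listed thing).
The state is a dict: "time_s": time; "qpos": joint angles; "joint_velocities": joint speeds; "tau": joint torques, N m; "tool_pos": TCP position; "tcp_rot": TCP orientation; "force": force on the tool from outside, world axes, zero at the start; "wrist_torque": the same for the moment, N m; "finger_gap": finger opening in m.
Only numpy, scipy, OpenCV 4.12 (cv2) and the standard library are available. Lean on these libraries where they do the work, as an engineer would, in place of code of your own. Each camera call takes 0.05 s, during which the arm holds its last target. There are 200 camera calls.

## Working session

There is one attempt and no reset: what is moved stays moved. The work goes in short steps, Python scripts to look and compute and a shell command to move; the robot and the scene stay as the last step left them, time stands still between calls to the robot, and variables do not carry over. Pictures are saved under pics/ and viewed, on a budget of 13 in all, crops included, one or two more only if the job needs it, and the job is handed in when it is done.

```bash
mkdir -p pics; ls; cat > h.py <<'E'
import numpy as np, cv2
from cell import arm
from scipy.spatial.transform import Rotation as R
def snap(n,f):
    im=arm.camera(n); cv2.imwrite('pics/'+f,cv2.cvtColor(im,cv2.COLOR_RGB2BGR)); return im
def cam(n):
    m=arm.camera_model(n)
    K=(m['fx'],m['fy'],m['cx'],m['cy'])
    if n=='wrist':
        s=arm.observe(); q=s['tcp_rot']; Rt=R.from_quat([q[1],q[2],q[3],q[0]]).as_matrix()
        T=np.array(m['tool_from_camera']); return K,np.array(s['tool_pos'])+Rt@T[:3,3],Rt@T[:3,:3]
    return K,np.array(m['eye']),np.array(m['rotation'])
def toworld(c,px,z):
    (fx,fy,cx,cy),e,Rm=c; px=np.atleast_2d(np.asarray(px,float))
    d=np.c_[(px[:,0]-cx)/fx,(px[:,1]-cy)/fy,np.ones(len(px))]@Rm.T
    return e+d*((z-e[2])/d[:,2])[:,None]
def topx(c,p):
    (fx,fy,cx,cy),e,Rm=c; q=(np.atleast_2d(p)-e)@Rm
    return np.c_[fx*q[:,0]/q[:,2]+cx,fy*q[:,1]/q[:,2]+cy]
E
python3 - <<'E'
from h import *
for n in('top','scene'):
    snap(n,n+'0.png'); c=cam(n); print(n,c[0],c[1],c[2].round(3).tolist())
    if n=='top':
      for t,z in [('fixture',0),('nest_square',.026),('nest_arch',.026),('nest_square_seat',.016),('nest_arch_seat',.016),('cover_square',.026),('cover_arch',.026),('sleeve',.01),('plug',.01)]:
        for r in arm.landmark_of(t,n)[:2]: print(t,round(r['p'],2),np.round(r['location'],1),toworld(c,r['location'],z)[0].round(4))
print(arm.observe()); print(arm.camera_model('wrist'))
E
```

```text
pics
top (457.0322878692696, 457.0322878692696, 257.16765963703335, 193.94144641484888) [0.45113438 0.04409435 1.20322743] [-0.04, 0.713, -0.698, 0.052]Traceback (most recent call last):
  File "<stdin>", line 6, in <module>
  File "h.py", line 15, in toworld
    d=np.c_[(px[:,0]-cx)/fx,(px[:,1]-cy)/fy,np.ones(len(px))]@Rm.T
      ~~~~~~~~~~~~~~~~~~~~~~~~~~~~~~~~~~~~~~~~~~~~~~~~~~~~~~~^~~~~
ValueError: matmul: Input operand 1 has a mismatch in its core dimension 0, with gufunc signature (n?,k),(k,m?)->(n?,m?) (size 4 is different from 3)
```

```bash
python3 - <<'E'
s=open('h.py').read()
s=s.replace("np.array(m['eye']),np.array(m['rotation'])","np.array(m['eye']),R.from_quat(np.roll(m['rotation'],-1)).as_matrix()")
open('h.py','w').write(s)
E
python3 - <<'E'
from h import *
for n in('top','scene'):
    snap(n,n+'0.png'); c=cam(n)
    for t,z in [('fixture',0),('nest_square',.026),('nest_arch',.026),('nest_square_seat',.016),('nest_arch_seat',.016),('cover_square',.026),('cover_arch',.026),('sleeve',.01),('plug',.01)]:
        for r in arm.landmark_of(t,n)[:2]: print(n,t,round(r['p'],2),np.round(r['location'],1),toworld(c,r['location'],z if 'nest_' not in t or 'seat' in t else .01)[0].round(4))
print(arm.observe()); print(arm.camera_model('wrist'))
E
```

```text
top fixture 0.59 [250.3 205.7] [0.5775 0.0431 0.    ]
top nest_square 0.58 [280.8 176.8] [ 0.6552 -0.036   0.01  ]
top nest_arch 0.87 [221.6 173.2] [0.6611 0.1209 0.01  ]
top nest_square_seat 0.7 [283.7 180.5] [ 0.6445 -0.0433  0.016 ]
top nest_arch_seat 0.7 [217.5 173.6] [0.6588 0.1313 0.016 ]
top cover_square 0.7 [344.2 242.1] [ 0.4861 -0.2004  0.026 ]
top cover_arch 0.6 [158.4 237.4] [0.488  0.2761 0.026 ]
top sleeve 0.91 [154.6 158.6] [0.6962 0.2994 0.01  ]
top plug 0.44 [337.7 181.9] [ 0.645  -0.1871  0.01  ]
scene fixture 0.81 [233.2 224.2] [0.5776 0.0522 0.    ]
scene nest_square 0.68 [240.  198.1] [ 0.6496 -0.0316  0.01  ]
scene nest_arch 0.65 [194.6 215. ] [0.6667 0.1183 0.01  ]
scene nest_square_seat 0.8 [244.8 194.5] [ 0.6484 -0.0489  0.016 ]
scene nest_arch_seat 0.62 [196.7 215.6] [0.6544 0.1195 0.016 ]
scene cover_square 0.79 [322.6 197.1] [ 0.4868 -0.2084  0.026 ]
scene cover_arch 0.87 [182.2 269. ] [0.4993 0.2691 0.026 ]
scene sleeve 0.66 [128.9 240. ] [0.6866 0.3098 0.01  ]
scene plug 0.73 [284.4 182. ] [ 0.6291 -0.1941  0.01  ]
{'time_s': 1.1, 'qpos': array([ 1.03982
[... 429 characters left out ...]
': array([ 9.96011489e-06,  9.73113235e-01,  2.30327227e-01, -1.25982869e-05]), 'force': array([-0.08482619, -0.4743976 , -0.01036552]), 'wrist_torque': array([ 0.02586967, -0.03568932,  0.01119794]), 'finger_gap': 0.08795993839216464}
{'fx': 292.69100655345756, 'fy': 292.69100655345756, 'cx': 260.8230460297923, 'cy': 188.3819004945458, 'tool_from_camera': array([[ 8.46689545e-04, -9.47942571e-01, -3.18440206e-01,
         8.23683961e-02],
       [ 9.99998708e-01,  1.23764672e-03, -1.02540305e-03,
        -2.42237013e-04],
       [ 1.36613968e-03, -3.18438926e-01,  9.47942395e-01,
        -1.45838055e-01],
       [ 0.00000000e+00,  0.00000000e+00,  0.00000000e+00,
         1.00000000e+00]])}
```

View pics/top0.png

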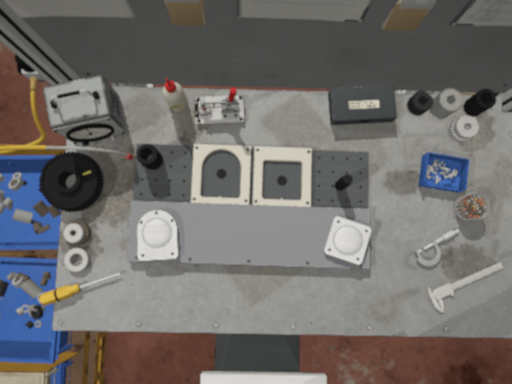

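```bash
python3 - <<'E'
from h import *
for n in ('top','scene'):
    snap(n,n+'1.png'); c=cam(n)
    for t,z in [('nest_square',.026),('nest_arch',.026),('cover_square',.044),('cover_arch',.044),('fixture',.026)]:
        r=arm.cut_out(t,n)[0]; m=r['region'].astype(np.uint8)
        cs,_=cv2.findContours(m,cv2.RETR_EXTERNAL,cv2.CHAIN_APPROX_NONE); k=max(cs,key=cv2.contourArea)[:,0]
        w=toworld(c,k,z)[:,:2]
        b=cv2.minAreaRect((w*1000).astype(np.float32)); print(n,t,round(r['p'],2),np.round(b[0],1),np.round(b[1],1),round(b[2],2))
E
```

```text
top nest_square 0.94 [656.2 -38.7] [149.9 155. ] 89.29
top nest_arch 0.6 [658.6 121.5] [148.  152.7] 88.47
top cover_square 0.58 [ 493.1 -203.8] [103.8 100.6] 72.11
top cover_arch 0.89 [495.7 275.5] [123.5 102. ] 4.52
top fixture 0.71 [577.8  41.8] [620.2 310.3] 89.25
scene nest_square 0.82 [655.7 -34.3] [162.2 160.4] 89.96Traceback (most recent call last):
  File "<stdin>", line 5, in <module>
IndexError: list index out of range
```

```bash
cat >> h.py <<'E'
def go(x,y,z,yaw=None):
    "tool-frame shift (mm) and turn to reach world target (mm), yaw of tool x in deg"
    s=arm.observe(); Rt=R.from_quat(np.roll(s['tcp_rot'],-1)).as_matrix()
    y0=np.degrees(np.arctan2(Rt[1,0],Rt[0,0])); yaw=y0 if yaw is None else yaw
    Rg=R.from_euler('z',yaw,degrees=True).as_matrix()@np.diag([1.,-1,-1])
    print('at',(s['tool_pos']*1000).round(1),'yaw',y0.round(2),'F',s['force'].round(1),'gap',round(s['finger_gap']*1000,1),'t',round(s['time_s'],2))
    print('shift',(Rt.T@(np.array([x,y,z])-s['tool_pos']*1000)).round(1),'turn',R.from_matrix(Rt.T@Rg).as_rotvec().round(4))
E
python3 -c "
from h import *
go(493,-310,200,89.2)"
```

```text
at [ 291.4 -581.   238.7] yaw 26.63 F [-0.1  0.   0. ] gap 88.0 t 1.55
shift [ 301.7 -151.9   38.7] turn [-0.     0.    -1.092]
```

```bash
python3 -m pendant '[[302,-152,39,0,0,-1.092,0.1],[302,-152,39,0,0,-1.092,0.1],[302,-152,39,0,0,-1.092,0.1],[302,-152,39,0,0,-1.092,0.1],[302,-152,39,0,0,-1.092,0.1],[302,-152,39,0,0,-1.092,0.1],[302,-152,39,0,0,-1.092,0.1],[302,-152,39,0,0,-1.092,0.1],[302,-152,39,0,0,-1.092,0.1],[302,-152,39,0,0,-1.092,0.1],[302,-152,39,0,0,-1.092,0.1]]'
python3 - <<'E'
from h import *
c=cam('wrist'); snap('wrist','w1.png')
for t,z in [('cover_square',.044),('nest_square',.026)]:
    for r in arm.cut_out(t,'wrist')[:1]:
        m=r['region'].astype(np.uint8)
        cs,_=cv2.findContours(m,cv2.RETR_EXTERNAL,cv2.CHAIN_APPROX_NONE); k=max(cs,key=cv2.contourArea)[:,0]
        b=cv2.minAreaRect((toworld(c,k,z)[:,:2]*1000).astype(np.float32)); print(t,r['p'],b)
go(493,-310,34,89.2)
E
```

```text
time_s: 2.65
tool_pos: [0.4924, -0.3112, 0.1998]
tcp_rot: [0.0, 0.713, 0.701, -0.0]
force: [0.2, 0.6, -0.4]
finger_gap: 0.0394
cover_square 0.67 ((489.93841552734375, -205.79299926757812), (99.98188018798828, 99.8196029663086), 72.10784912109375)
at [ 492.7 -310.6  199.8] yaw 89.09 F [ 0.4 -0.2 -1.1] gap 40.0 t 2.8
shift [  0.7   0.3 165.8] turn [-0.0001  0.0004 -0.002 ]
```

View pics/w1.png

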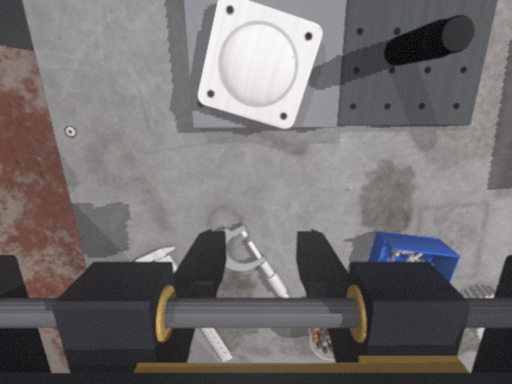

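```bash
python3 -m pendant '[[-1,0,50,0,0,0,0.1],[-2,0,100,0,0,0,0.1],[-2,0,140,0,0,0,0.1],[-2,0,166,0,0,0,0.1],[-2,0,166,0,0,0,0.1],[10,0,166,0,0,0,0.1],[25,0,166,0,0,0,0.1],[40,0,166,0,0,0,0.1],[50,0,166,0,0,0,0.1],[60,0,166,0,0,0,0.1],[70,0,166,0,0,0,0.1],[80,0,166,0,0,0,0.1],[80,0,166,0,0,0,0.1]]'
python3 -c "
from h import *
go(490,-110,34,89.2)"
```

```text
time_s: 4.1
tool_pos: [0.4948, -0.2282, 0.0343]
tcp_rot: [0.0, 0.711, 0.703, 0.0]
force: [-0.3, 0.1, -0.2]
finger_gap: 0.0399
at [ 494.8 -228.2   34.3] yaw 89.31 F [-0.3  0.1 -0.2] gap 39.9 t 4.1
shift [118.1  -6.3   0.3] turn [ 0.0007 -0.0002  0.002 ]
```

```bash
python3 -m pendant '[[12,0,0,0,0,0,0.1],[24,0,0,0,0,0,0.1],[36,0,0,0,0,0,0.1],[48,0,0,0,0,0,0.1],[60,0,0,0,0,0,0.1],[72,0,0,0,0,0,0.1],[84,0,0,0,0,0,0.1],[94,0,0,0,0,0,0.1],[102,0,0,0,0,0,0.1],[108,0,0,0,0,0,0.1],[111,0,0,0,0,0,0.1],[111,0,0,0,0,0,0.1]]'
cat >> h.py <<'E'
def rects(names,n,f):
    c=cam(n); snap(n,f); out={}
    for t,z in names:
        for r in arm.cut_out(t,n)[:1]:
            m=r['region'].astype(np.uint8)
            cs,_=cv2.findContours(m,cv2.RETR_EXTERNAL,cv2.CHAIN_APPROX_NONE); k=max(cs,key=cv2.contourArea)[:,0]
            b=cv2.minAreaRect((toworld(c,k,z)[:,:2]*1000).astype(np.float32)); print(n,t,round(r['p'],2),np.round(b[0],1),np.round(b[1],1),round(b[2],2))
E
python3 -c "
from h import *
rects([('cover_square',.044),('nest_square',.026)],'wrist','w2.png')
rects([('cover_square',.044),('nest_square',.026)],'top','t2.png')
go(490,-95.4,34,89.2)"
```

```text
time_s: 5.3
tool_pos: [0.4955, -0.1187, 0.0337]
tcp_rot: [-0.0, 0.712, 0.702, -0.0]
force: [0.8, -2.6, 2.0]
finger_gap: 0.0394
wrist cover_square 0.73 [477.9 -58.1] [99.2 99.3] 87.55
wrist nest_square 0.62 [607.3 -55.5] [115.   64.5] 89.84
top cover_square 0.92 [479.9 -55.5] [ 93. 100.] 87.88
top nest_square 0.57 [656.2 -38.7] [149.8 155.1] 89.22
at [ 495.5 -118.7   33.5] yaw 89.19 F [ 0.7 -3.2  1.4] gap 39.9 t 5.6
shift [23.3 -5.9 -0.4] turn [-0.0006 -0.0003 -0.0002]
```

View pics/w2.png

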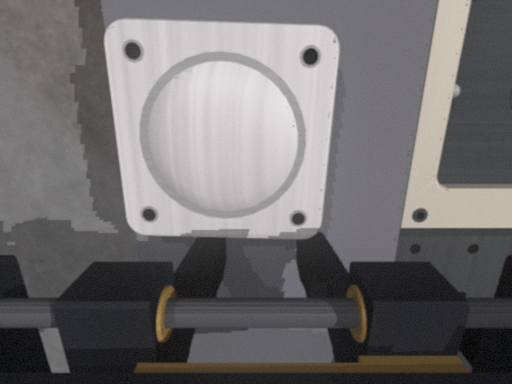

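```bash
python3 - <<'E'
from h import *
c=cam('wrist')
print(toworld(c,[[403,229],[412,160],[428,60]],.026).round(4).tolist())
print(toworld(c,[[443,186],[505,186]],.018).round(4).tolist(), toworld(c,[[150,236],[310,238]],.044).round(4).tolist())
E
```

```text
[[0.5773, -0.113, 0.026], [0.5763, -0.0722, 0.026], [0.5767, -0.023, 0.026]]
[[0.6007, -0.0897, 0.018], [0.6366, -0.0902, 0.018]] [[0.4379, -0.1064, 0.044], [0.5205, -0.1085, 0.044]]
```

```bash
python3 -m pendant '[[6,0,0,0,0,0,0.1],[12,0,0,0,0,0,0.1],[17,0,0,0,0,0,0.1],[20,0,0,0,0,0,0.1],[21.4,0,0,0,0,0,0.1],[21.4,0,0,0,0,0,0.1],[16,0,0,0,0,0,0.1],[-10,0,0,0,0,0,0.1],[-20,0,-30,0,0,0,0.1],[-30,0,-70,0,0,0,0.1],[-30,0,-110,0,0,0,0.1]]'
python3 -c "
from h import *
go(400,-35,144,-0.8)"
```

```text
time_s: 6.7
tool_pos: [0.4947, -0.1505, 0.1446]
tcp_rot: [-0.0, 0.713, 0.701, -0.0]
force: [0.4, 0.1, -0.3]
finger_gap: 0.0396
at [ 494.7 -150.5  144.6] yaw 89.06 F [ 0.4  0.1 -0.3] gap 39.6 t 6.7
shift [113.9 -96.6   0.8] turn [-1.1000e-03  7.0000e-04  1.5683e+00]
```

```bash
python3 -m pendant '[[114,-88.5,0,0,0,1.568,0.1],[114,-88.5,0,0,0,1.568,0.1],[114,-88.5,0,0,0,1.568,0.1],[114,-88.5,0,0,0,1.568,0.1],[114,-88.5,0,0,0,1.568,0.1],[114,-88.5,0,0,0,1.568,0.1],[114,-88.5,0,0,0,1.568,0.1],[114,-88.5,0,0,0,1.568,0.1],[114,-88.5,0,0,0,1.568,0.1],[114,-88.5,0,0,0,1.568,0.1],[114,-88.5,0,0,0,1.568,0.1],[114,-88.5,0,0,0,1.568,0.1]]'
python3 -c "
from h import *
rects([('cover_square',.044),('nest_square',.026)],'wrist','w3.png')
rects([('cover_square',.044)],'top','t3.png')
go(408,-35.4,39,-0.8)"
```

```text
time_s: 7.9
tool_pos: [0.4085, -0.0335, 0.1437]
tcp_rot: [-0.0, 1.0, -0.006, 0.0]
force: [-0.2, 1.1, -0.6]
finger_gap: 0.0396
wrist cover_square 0.81 [477.7 -35.6] [101.  100.5] 87.8
top cover_square 0.9 [487.7 -37.9] [ 90.6 104. ] 1.11
at [408.5 -33.6 143.7] yaw -0.58 F [-0.3  0.   0.3] gap 39.5 t 8.15
shift [ -0.5   1.8 104.7] turn [-0.0001 -0.      0.0039]
```

View pics/w3.png

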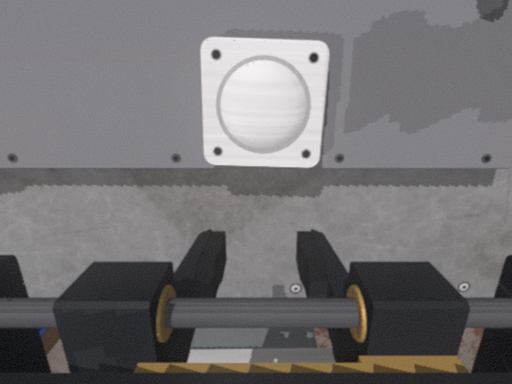

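```bash
python3 -m pendant '[[0,2,40,0,0,0.004,0.1],[0,2,75,0,0,0.004,0.1],[0,2,105,0,0,0.004,0.1],[0,2,105,0,0,0.004,0.1],[6,2,105,0,0,0.004,0.1],[14,2,105,0,0,0.004,0.1],[24,2,105,0,0,0.004,0.1],[34,2,105,0,0,0.004,0.1],[44,2,105,0,0,0.004,0.1],[54,2,105,0,0,0.004,0.1],[62,2,105,0,0,0.004,0.1],[70,2,105,0,0,0.004,0.1],[77,2,105,0,0,0.004,0.1],[83,2,105,0,0,0.004,0.1],[87,2,105,0,0,0.004,0.1],[87,2,105,0,0,0.004,0.1]]'
python3 -c "
from h import *
rects([('cover_square',.044),('nest_square',.026)],'wrist','w4.png')
go(580,-38,39,-0.8)"
```

```text
time_s: 9.75
tool_pos: [0.4966, -0.0365, 0.0391]
tcp_rot: [-0.0, 1.0, -0.008, 0.001]
force: [-1.2, 0.4, 1.9]
finger_gap: 0.0394
wrist cover_square 0.8 [556.1 -35.4] [99.5 99.7] 89.18
wrist nest_square 0.83 [597.7 -37.6] [150.4  42.7] 89.17
at [496.6 -36.5  39. ] yaw -0.87 F [-0.5  0.4  0.5] gap 40.0 t 9.9
shift [83.5  0.2  0.2] turn [-0.0001 -0.0022 -0.0012]
```

View pics/w4.png

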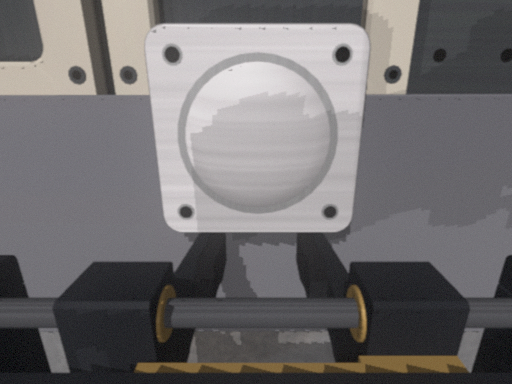

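```bash
python3 -m pendant '[[5,0.3,0,0,0,0,0.1],[10,0.6,0,0,0,0,0.1],[15,1,0,0,0,0,0.1],[20,1.4,0,0,0,0,0.1],[25,1.8,0,0,0,0,0.1],[25,1.8,0,0,0,0,0.1]]'
python3 -c "
from h import *
rects([('cover_square',.044),('nest_square',.026)],'wrist','w5.png')
c=cam('wrist'); g=cv2.imread('pics/w5.png',0); print(c[1])
go(580,-38,39,-0.8)"
```

```text
time_s: 10.5
tool_pos: [0.5207, -0.0387, 0.0386]
tcp_rot: [-0.0, 1.0, -0.008, -0.0]
force: [-1.7, 0.2, 0.2]
finger_gap: 0.0396
wrist cover_square 0.85 [580.7 -37.6] [99.3 99.1] 89.2
wrist nest_square 0.92 [609.8 -37.6] [150.6  66.3] 89.17
[ 0.60290142 -0.03990628  0.18455702]
at [520.7 -38.7  38.7] yaw -0.87 F [-1.6  0.2 -0.1] gap 39.7 t 10.65
shift [59.3 -1.6 -0.3] turn [-0.     -0.0006 -0.0012]
```

```bash
python3 -m pendant '[[5,0,0,0,0,0,0.1],[10,0,0,0,0,0,0.1],[14,0,0,0,0,0,0.1],[18,0,0,0,0,0,0.1],[22,0,0,0,0,0,0.1],[26,0,0,0,0,0,0.1],[30,0,0,0,0,0,0.1],[30,0,0,0,0,0,0.1]]'
python3 -c "
from h import *
rects([('cover_square',.04)],'wrist','w6.png')
go(580,-38,39,-0.8)"
```

```text
time_s: 11.45
tool_pos: [0.5516, -0.0392, 0.0388]
tcp_rot: [-0.0, 1.0, -0.008, 0.001]
force: [-1.1, -0.6, -0.7]
finger_gap: 0.0397
wrist cover_square 0.73 [609.5 -38. ] [103.9 101.4] 89.2
at [551.5 -39.1  38.8] yaw -0.87 F [-0.2 -0.2 -0.3] gap 39.6 t 11.55
shift [28.4 -1.6 -0.1] turn [-0.0001 -0.0021 -0.0012]
```

View pics/w6.png

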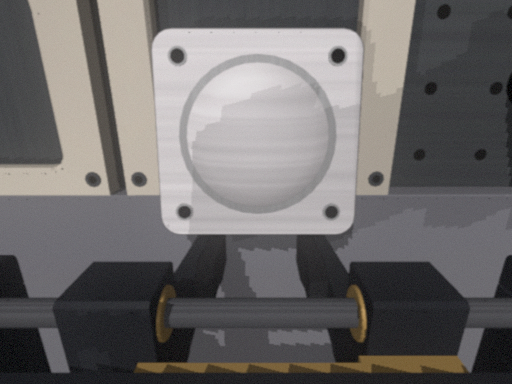

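```bash
python3 -m pendant '[[4,0,0,0,0,0,0.1],[8,0,0,0,0,0,0.1],[12,0,0,0,0,0,0.1],[16,0,0,0,0,0,0.1],[19,0,0,0,0,0,0.1],[22,0,0,0,0,0,0.1],[25,0,0,0,0,0,0.1],[28,0,0,0,0,0,0.1],[28,0,0,0,0,0,0.1]]'
python3 -c "
from h import *
rects([('cover_square',.04)],'wrist','w7.png')
go(588,-38,39,-0.8)"
```

```text
time_s: 12.45
tool_pos: [0.5792, -0.0396, 0.0388]
tcp_rot: [0.0, 1.0, -0.008, 0.0]
force: [-0.5, -0.4, -1.4]
finger_gap: 0.0394
wrist cover_square 0.67 [637.6 -38.3] [101.3 100.2] 89.2
at [579.1 -39.6  39. ] yaw -0.87 F [0.2 0.2 0.3] gap 39.4 t 12.55
shift [ 8.8 -1.8 -0. ] turn [-0.     -0.0013 -0.0012]
```

```bash
python3 -m pendant '[[2,0,0,0,0,0,0.1],[4,0,0,0,0,0,0.1],[6,0,0,0,0,0,0.1],[7,0,0,0,0,0,0.1],[7,0,0,0,0,0,0.1]]'; python3 -m pendant '[[1,0,0,0,0,0,0.1],[1,0,0,0,0,0,0.1]]';python3 -m pendant '[[1,0,0,0,0,0,0.1],[1,0,0,0,0,0,0.1]]'
```

```text
time_s: 13.05
tool_pos: [0.5859, -0.0397, 0.0387]
tcp_rot: [0.0, 1.0, -0.008, 0.0]
force: [-1.5, 0.1, -1.5]
finger_gap: 0.0398
time_s: 13.25
tool_pos: [0.587, -0.0397, 0.0389]
tcp_rot: [0.0, 1.0, -0.008, 0.0]
force: [-0.6, -0.6, -0.0]
finger_gap: 0.0396
time_s: 13.45
tool_pos: [0.5873, -0.0398, 0.0387]
tcp_rot: [0.0, 1.0, -0.008, -0.0]
force: [-1.7, 0.3, 0.6]
finger_gap: 0.0395
```

```bash
python3 -m pendant '[[1,0,0,0,0,0,0.1],[1,0,0,0,0,0,0.1]]';python3 -m pendant '[[1,0,0,0,0,0,0.1],[1,0,0,0,0,0,0.1]]';python3 -m pendant '[[1,0,0,0,0,0,0.1],[1,0,0,0,0,0,0.1]]'
python3 -c "
from h import *
rects([('cover_square',.04)],'wrist','w8.png')
go(588,-38,39,-0.8)"
```

```text
time_s: 13.65
tool_pos: [0.5877, -0.0398, 0.0385]
tcp_rot: [0.0, 1.0, -0.008, -0.001]
force: [-3.6, -0.2, 0.6]
finger_gap: 0.0394
time_s: 13.85
tool_pos: [0.5879, -0.0398, 0.0382]
tcp_rot: [0.0, 1.0, -0.008, -0.002]
force: [-5.8, -1.0, 1.1]
finger_gap: 0.0393
time_s: 14.05
tool_pos: [0.588, -0.0399, 0.038]
tcp_rot: [0.0, 1.0, -0.008, -0.003]
force: [-7.2, -0.6, 2.6]
finger_gap: 0.0397
wrist cover_square 0.74 [646.  -38.7] [98.2 98.3] 89.19
at [588.  -39.9  38. ] yaw -0.87 F [-7.6 -0.2  1.4] gap 39.5 t 14.15
shift [-0.1 -1.9 -1. ] turn [ 0.0001  0.0049 -0.0013]
```

View pics/w8.png

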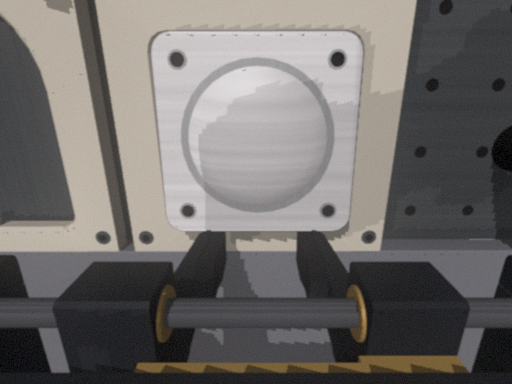

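```bash
python3 -m pendant '[[-5,0,0,0,0,0,0.1],[-8,0,0,0,0,0,0.1],[-8,0,-12,0,0,0,0.1],[-8,0,-24,0,0,0,0.1],[5,0,-24,0,0,0,0.1],[11,0,-24,0,0,0,0.1],[11,0,-16,0,0,0,0.1],[11,0,-10,0,0,0,0.1],[11,0,-8,0,0,0,0.1],[11,0,-8,0,0,0,0.1]]'; for i in 1 2 ; do python3 -m pendant '[[0,0,1,0,0,0,0.1],[0,0,2,0,0,0,0.1]]';done
```

```text
time_s: 15.15
tool_pos: [0.6005, -0.04, 0.0458]
tcp_rot: [0.0, 1.0, -0.008, -0.001]
force: [-0.1, 1.1, -0.0]
finger_gap: 0.0395
time_s: 15.35
tool_pos: [0.6015, -0.0399, 0.0448]
tcp_rot: [0.0, 1.0, -0.008, 0.0]
force: [0.8, -0.5, 0.0]
finger_gap: 0.0394
time_s: 15.55
tool_pos: [0.6015, -0.04, 0.0427]
tcp_rot: [0.0, 1.0, -0.008, 0.0]
force: [-0.3, 0.9, 0.0]
finger_gap: 0.0395
```

```bash
for i in 1 2 3 ; do python3 -m pendant '[[0,0,1,0,0,0,0.1],[0,0,2,0,0,0,0.1]]';done | egrep 'tool_pos|force'
```

```text
tool_pos: [0.6015, -0.04, 0.0407]
force: [0.1, 0.0, -0.3]
tool_pos: [0.6014, -0.04, 0.0388]
force: [-2.4, -0.4, 4.4]
tool_pos: [0.6013, -0.04, 0.0366]
force: [-1.8, -0.3, 2.9]
```

```bash
for i in 1 2 3 4; do python3 -m pendant '[[0,0,1,0,0,0,0.1],[0,0,2,0,0,0,0.1]]';done | egrep 'tool_pos|force'
```

```text
tool_pos: [0.6014, -0.04, 0.0345]
force: [-1.5, 0.4, 6.7]
tool_pos: [0.6014, -0.0399, 0.0344]
force: [-9.8, 0.0, 29.0]
tool_pos: [0.6015, -0.04, 0.0343]
force: [-17.5, 1.0, 47.7]
tool_pos: [0.6015, -0.04, 0.0341]
force: [-23.4, 0.8, 66.0]
```

```bash
python3 -m pendant '[[0,0,-10,0,0,0,0.1],[0,0,-50,0,0,0,0.1],[0,0,-100,0,0,0,0.1],[0,0,-130,0,0,0,0.1],[0,0,-130,0,0,0,0.1]]'; python3 -c "
from h import *
rects([('cover_square',.034),('nest_square',.026)],'wrist','w9.png')
print(arm.observe()['qpos'])
go(490,180,200,89.2)"
```

```text
time_s: 17.45
tool_pos: [0.605, -0.0401, 0.1635]
tcp_rot: [-0.0, 1.0, -0.008, 0.005]
force: [-0.9, 0.5, 0.2]
finger_gap: 0.04
wrist cover_square 0.95 [645.8 -38.5] [99.2 98.9] 89.22
wrist nest_square 0.89 [654.5 -37.9] [150.1 154.3] 89.19
[-0.00383243  0.55094281 -0.00626257  1.73443993  0.00428444  0.85729414
 -1.5978264 ]
at [600.9 -39.9 157.8] yaw -0.86 F [-0.3  0.2 -0.2] gap 39.6 t 17.6
shift [-114.3 -218.2  -42.1] turn [-9.0000e-04  8.0000e-04 -1.5719e+00]
```

View pics/w9.png

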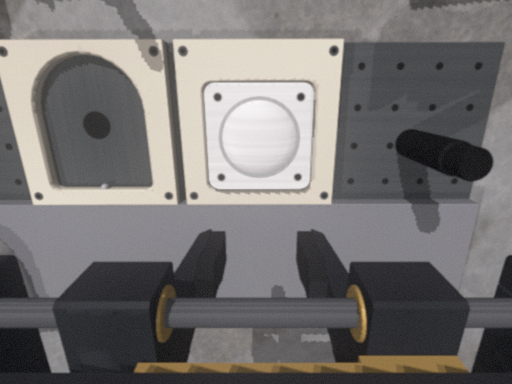

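```bash
python3 -m pendant '[[-114,-218,-42,0,0,-1.572,0.4],[-114,-218,-42,0,0,-1.572,0.4],[-114,-218,-42,0,0,-1.572,0.4],[-114,-218,-42,0,0,-1.572,0.4],[-114,-218,-42,0,0,-1.572,0.4],[-114,-218,-42,0,0,-1.572,0.4],[-114,-218,-42,0,0,-1.572,0.4],[-114,-218,-42,0,0,-1.572,0.4],[-114,-218,-42,0,0,-1.572,0.4],[-114,-218,-42,0,0,-1.572,0.4],[-114,-218,-42,0,0,-1.572,0.4],[-114,-218,-42,0,0,-1.572,0.4]]'; python3 -c "
from h import *
rects([('cover_arch',.044),('nest_arch',.026)],'wrist','w10.png')
print(arm.observe()['qpos'])
go(475,352,160,89.2)"
```

```text
time_s: 18.8
tool_pos: [0.4898, 0.1794, 0.199]
tcp_rot: [-0.001, 0.712, 0.702, -0.001]
force: [0.2, 0.1, -0.1]
finger_gap: 0.0262
wrist cover_arch 0.73 [493.8 277. ] [125.9 100.3] 4.13
[-0.10265833  0.40386318 -0.41730041  1.89098946  0.20575232  0.89014876
 -0.63645099]
at [490.3 179.6 199.8] yaw 89.09 F [-0.9  0.4  0.2] gap 26.8 t 18.95
shift [172.2 -18.   39.8] turn [-0.0016  0.0003 -0.0019]
```

```bash
python3 -m pendant '[[50,-10,0,0,0,0,0.4],[100,-22,0,0,0,0,0.4],[150,-22,0,0,0,0,0.4],[172.2,-22,20,0,0,0,0.4],[172.2,-22,60,0,0,0,0.4],[172.2,-22,100,0,0,0,0.4],[172.2,-22,140,0,0,0,0.4],[172.2,-22,165,0,0,0,0.4],[172.2,-22,165,0,0,0,0.4]]'; python3 -c "
from h import *
go(471,200,34,89.2)"
```

```text
time_s: 19.85
tool_pos: [0.4687, 0.3503, 0.032]
tcp_rot: [-0.0, 0.712, 0.702, -0.004]
force: [-0.5, -0.7, -0.2]
finger_gap: 0.0264
at [468.7 350.3  32. ] yaw 89.17 F [-0.5 -0.7 -0.2] gap 26.4 t 19.85
shift [-150.3    4.5   -1.3] turn [-0.0055  0.0047 -0.0006]
```

```bash
python3 -m pendant '[[-8,0,0,0,0,0,0.4],[-16,0,0,0,0,0,0.4],[-26,0,0,0,0,0,0.4],[-37,0,0,0,0,0,0.4],[-48,0,0,0,0,0,0.4],[-60,0,0,0,0,0,0.4],[-72,0,0,0,0,0,0.4],[-84,0,0,0,0,0,0.4],[-96,0,0,0,0,0,0.4],[-108,0,0,0,0,0,0.4],[-120,0,0,0,0,0,0.4],[-130,0,0,0,0,0,0.4],[-140,0,0,0,0,0,0.4],[-148,0,0,0,0,0,0.4],[-155,0,0,0,0,0,0.4],[-155,0,0,0,0,0,0.4]]'; python3 -c "
from h import *
rects([('cover_arch',.044),('nest_arch',.026)],'top','t11.png')
rects([('cover_arch',.044)],'wrist','w11.png')
go(471,184.7,34,89.2)"
```

```text
time_s: 21.45
tool_pos: [0.4698, 0.1964, 0.0365]
tcp_rot: [0.0, 0.712, 0.702, 0.001]
force: [1.4, 3.2, 1.6]
finger_gap: 0.0265
top cover_arch 0.71 [488.1 129.2] [123.4  88.6] 1.57
top nest_arch 0.81 [658.2 120.3] [148.6 155.3] 89.87
wrist cover_arch 0.83 [467.3 133.2] [28.  68.5] 89.3
at [468.7 196.5  35.5] yaw 89.18 F [0.1 0.2 0.3] gap 26.6 t 21.7
shift [-11.8   2.5   1.6] turn [-0.0007  0.0011 -0.0004]
```

View pics/t11.png

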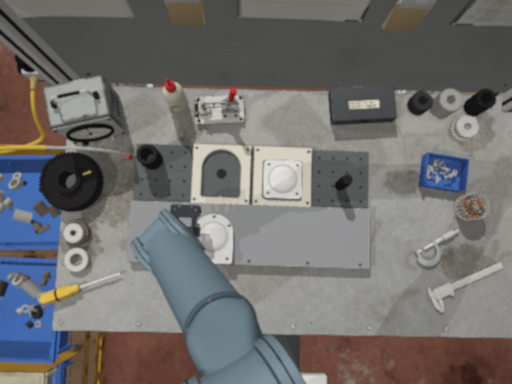

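```bash
python3 -m pendant '[[-4,0,0,0,0,0,0.4],[-8,0,0,0,0,0,0.4],[-11,0,0,0,0,0,0.4],[-11.8,0,0,0,0,0,0.4],[-11.8,0,0,0,0,0,0.4],[-6,0,0,0,0,0,0.4],[12,0,0,0,0,0,0.4],[20,0,-40,0,0,0,0.4],[20,0,-90,0,0,0,0.4],[20,0,-110,0,0,0,0.3],[20,0,-110,0,0,0,0.1]]'; python3 -c "
from h import *
go(395,125.5,144,-0.8)"
```

```text
time_s: 22.8
tool_pos: [0.4712, 0.2181, 0.1487]
tcp_rot: [0.001, 0.712, 0.702, 0.002]
force: [-0.3, 0.3, 0.0]
finger_gap: 0.0368
at [471.2 218.1 148.7] yaw 89.18 F [-0.3  0.3  0. ] gap 36.8 t 22.8
shift [-93.7 -74.8   4.1] turn [ 0.0027 -0.0053  1.5704]
```

```bash
python3 -m pendant '[[-93.7,-74.8,0,0,0,1.57,0.1],[-93.7,-74.8,0,0,0,1.57,0.1],[-93.7,-74.8,0,0,0,1.57,0.1],[-93.7,-74.8,0,0,0,1.57,0.1],[-93.7,-74.8,0,0,0,1.57,0.1],[-93.7,-74.8,0,0,0,1.57,0.1],[-93.7,-74.8,0,0,0,1.57,0.1],[-93.7,-74.8,0,0,0,1.57,0.1],[-93.7,-74.8,0,0,0,1.57,0.1],[-93.7,-74.8,0,0,0,1.57,0.1],[-93.7,-74.8,0,0,0,1.57,0.1],[-93.7,-74.8,0,0,0,1.57,0.1]]'
python3 -c "
from h import *
rects([('cover_arch',.044),('nest_arch',.026)],'wrist','w12.png')
go(395,125.5,39,-0.8)"
```

```text
time_s: 24.0
tool_pos: [0.3923, 0.1241, 0.1447]
tcp_rot: [0.001, 1.0, -0.007, -0.001]
force: [0.7, -0.7, 0.1]
finger_gap: 0.0395
wrist cover_arch 0.7 [481.3 124.7] [ 99.8 110.7] 89.25
at [392.7 124.3 145.2] yaw -0.65 F [ 0.6 -0.   0.1] gap 39.8 t 24.15
shift [  2.4  -1.3 106.2] turn [0.0007 0.0012 0.0026]
```

```bash
python3 -m pendant '[[2,-1,40,0,0,0.0026,0.1],[2,-1,75,0,0,0.0026,0.1],[2,-1,106,0,0,0.0026,0.1],[2,-1,106,0,0,0.0026,0.1],[10,-1,106,0,0,0.0026,0.1],[18,-1,106,0,0,0.0026,0.1],[27,-1,106,0,0,0.0026,0.1],[36,-1,106,0,0,0.0026,0.1],[46,-1,106,0,0,0.0026,0.1],[56,-1,106,0,0,0.0026,0.1],[66,-1,106,0,0,0.0026,0.1],[76,-1,106,0,0,0.0026,0.1],[86,-1,106,0,0,0.0026,0.1],[94,-1,106,0,0,0.0026,0.1],[100,-1,106,0,0,0.0026,0.1],[103,-1,106,0,0,0.0026,0.1],[103,-1,106,0,0,0.0026,0.1]]'
python3 -c "
from h import *
rects([('cover_arch',.044),('nest_arch',.026)],'wrist','w13.png')
go(588,121.5,39,-0.8)"
```

```text
time_s: 25.85
tool_pos: [0.4966, 0.1241, 0.0402]
tcp_rot: [-0.0, 1.0, -0.008, 0.0]
force: [-2.8, -0.3, 1.8]
finger_gap: 0.0397
wrist cover_arch 0.55 [560.5 122.9] [ 99.4 108.5] 89.12
wrist nest_arch 0.91 [599.9 180.8] [33.8 40.5] 89.12
at [496.5 124.2  40. ] yaw -0.91 F [-2.2 -0.2  2.1] gap 39.3 t 26.0
shift [91.5  1.2  1.1] turn [-0.0001 -0.0007 -0.0019]
```

View pics/w13.png

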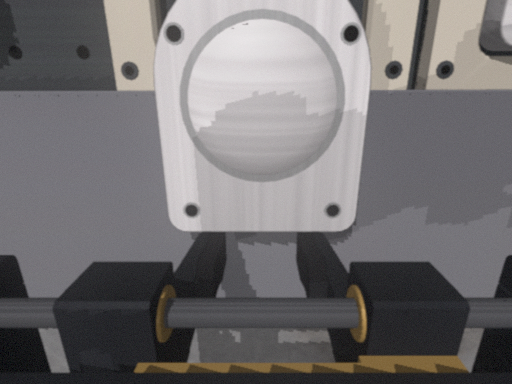

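```bash
python3 - <<'E'
from h import *
c=cam('wrist')
print((toworld(c,[[106.5,60],[118,85],[411,80],[428,80]],.026)*1000).round(1).tolist())
img=cv2.imread('pics/w13.png'); 
for r in (60,75,85): print(r,[ (x,int(img[r,x].mean())) for x in list(range(100,124,2))+list(range(404,436,2))])
E
```

```text
[[594.3, 200.4, 26.0], [582.3, 196.6, 26.0], [582.5, 46.0, 26.0], [582.4, 37.3, 26.0]]
60 [(100, 84), (102, 81), (104, 86), (106, 84), (108, 84), (110, 85), (112, 127), (114, 184), (116, 185), (118, 183), (120, 182), (122, 186), (404, 185), (406, 187), (408, 186), (410, 150), (412, 72), (414, 66), (416, 40), (418, 57), (420, 88), (422, 109), (424, 108), (426, 108), (428, 105), (430, 151), (432, 186), (434, 184)]
75 [(100, 77), (102, 76), (104, 80), (106, 79), (108, 77), (110, 76), (112, 77), (114, 122), (116, 179), (118, 182), (120, 183), (122, 161), (404, 185), (406, 186), (408, 140), (410, 67), (412, 60), (414, 36), (416, 49), (418, 102), (420, 105), (422, 107), (424, 108), (426, 103), (428, 158), (430, 170), (432, 168), (434, 163)]
85 [(100, 71), (102, 76), (104, 76), (106, 73), (108, 79), (110, 74), (112, 71), (114, 74), (116, 148), (118, 186), (120, 182), (122, 185), (404, 178), (406, 154), (408, 73), (410, 61), (412, 36), (414, 45), (416, 72), (418, 88), (420, 90), (422, 85), (424, 76), (426, 133), (428, 165), (430, 166), (432, 165), (434, 163)]
```

```bash
python3 -m pendant '[[6,0,1,0,0,0,0.1],[12,0,1,0,0,0,0.1],[18,0,1,0,0,0,0.1],[24,0,1,0,0,0,0.1],[29,0,1,0,0,0,0.1],[34,0,1,0,0,0,0.1],[39,0,1,0,0,0,0.1],[44,0,1,0,0,0,0.1],[49,0,1,0,0,0,0.1],[54,0,1,0,0,0,0.1],[54,0,1,0,0,0,0.1]]'
python3 -c "
from h import *
rects([('cover_arch',.042),('nest_arch',.026)],'wrist','w14.png')
go(588,121.5,39,-0.8)"
```

```text
time_s: 27.1
tool_pos: [0.5519, 0.1234, 0.0388]
tcp_rot: [-0.0, 1.0, -0.008, 0.001]
force: [-0.3, 0.3, -0.8]
finger_gap: 0.0397
wrist cover_arch 0.71 [615.2 122.2] [102.1 110.3] 89.1
wrist nest_arch 0.82 [627.1 178.7] [38.5 96.7] 88.52
at [551.4 123.4  39. ] yaw -0.92 F [ 0.4  0.1 -0.2] gap 39.6 t 27.25
shift [36.7  1.3  0. ] turn [-0.0004 -0.0023 -0.0021]
```

```bash
python3 -m pendant '[[4,0,0,0,0,0,0.1],[8,0,0,0,0,0,0.1],[12,0,0,0,0,0,0.1],[16,0,0,0,0,0,0.1],[20,0,0,0,0,0,0.1],[23,0,0,0,0,0,0.1],[26,0,0,0,0,0,0.1],[29,0,0,0,0,0,0.1],[31,0,0,0,0,0,0.1],[33,0,0,0,0,0,0.1],[33,0,0,0,0,0,0.1]]'; for i in 1 2 3; do python3 -m pendant '[[1,0,0,0,0,0,0.1],[1,0,0,0,0,0,0.1]]'; done | egrep 'pos|force'
```

```text
time_s: 28.35
tool_pos: [0.584, 0.1229, 0.0389]
tcp_rot: [-0.0, 1.0, -0.008, 0.001]
force: [-1.4, -0.4, 0.2]
finger_gap: 0.0395
tool_pos: [0.5845, 0.1229, 0.0388]
force: [-0.5, -0.0, -0.6]
tool_pos: [0.5849, 0.1229, 0.0387]
force: [-2.5, 0.8, -0.2]
tool_pos: [0.5862, 0.1228, 0.0386]
force: [-1.7, 1.0, -0.9]
```

```bash
for i in 1 2 3 4 5 6; do python3 -m pendant '[[1,0,0,0,0,0,0.1],[1,0,0,0,0,0,0.1]]'; done | egrep 'pos|force'
```

```text
tool_pos: [0.5876, 0.1228, 0.0387]
force: [-0.9, 0.2, -0.4]
tool_pos: [0.5892, 0.1229, 0.039]
force: [-0.1, 0.3, 0.4]
tool_pos: [0.59, 0.1228, 0.039]
force: [-0.4, 0.9, -0.7]
tool_pos: [0.5905, 0.1228, 0.0388]
force: [0.1, 0.4, 0.3]
tool_pos: [0.5914, 0.1228, 0.0387]
force: [-0.0, -0.3, 0.5]
tool_pos: [0.5923, 0.1227, 0.0387]
force: [-0.5, -0.2, -0.5]
```

```bash
python3 -c "
from h import *
rects([('cover_arch',.042),('nest_arch',.026)],'wrist','w15.png')
go(588,121.5,39,-0.8)"
```

```text
wrist cover_arch 0.69 [656.5 121.8] [ 94.5 108.3] 89.13
wrist nest_arch 0.57 [647.5 176.3] [ 43.2 136.6] 88.42
at [592.1 122.7  38.7] yaw -0.9 F [ 0.6 -0.3 -0.7] gap 39.8 t 30.3
shift [-4.1  1.3 -0.3] turn [ 0.      0.0001 -0.0018]
```

View pics/w15.png

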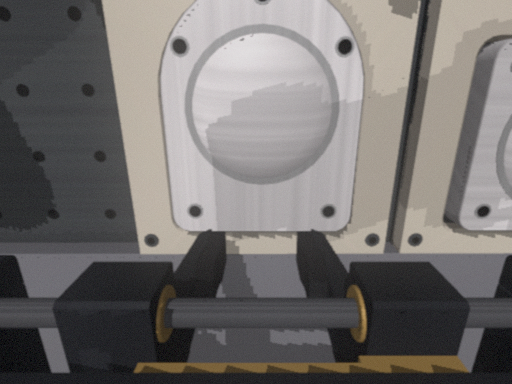

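```bash
python3 -m pendant '[[0,0,-5,0,0,0,0.1],[4,0,-10,0,0,0,0.1],[10,0,-10,0,0,0,0.1],[12,0,-5,0,0,0,0.1],[12,0,-2,0,0,0,0.1],[12,0,0,0,0,0,0.1],[12,0,0,0,0,0,0.1]]';for i in 1 2 3; do python3 -m pendant '[[0,0,1,0,0,0,0.1],[0,0,1.5,0,0,0,0.1]]'; done | egrep 'pos|force'
```

```text
time_s: 31.0
tool_pos: [0.6035, 0.1224, 0.0379]
tcp_rot: [0.0, 1.0, -0.008, -0.001]
force: [0.1, 0.9, -0.5]
finger_gap: 0.0396
tool_pos: [0.6041, 0.1226, 0.0371]
force: [0.1, 0.1, 0.2]
tool_pos: [0.6042, 0.1226, 0.0357]
force: [-0.8, -0.6, 0.0]
tool_pos: [0.6042, 0.1226, 0.0345]
force: [-2.8, -0.4, 7.6]
```

```bash
for i in 1 2 3; do python3 -m pendant '[[0,0,1,0,0,0,0.1],[0,0,1.5,0,0,0,0.1]]'; done | egrep 'pos|force'
```

```text
tool_pos: [0.6043, 0.1225, 0.0345]
force: [-7.8, -2.0, 21.3]
tool_pos: [0.6043, 0.1226, 0.0343]
force: [-11.3, -2.8, 34.3]
tool_pos: [0.6044, 0.1226, 0.0343]
force: [-17.2, -3.4, 47.4]
```

```bash
python3 -m pendant '[[0,0,-10,0,0,0,0.1],[-10,0,-50,0,0,0,0.1],[-40,0,-100,0,0,0,0.1],[-60,0,-140,0,0,0,0.1],[-60,0,-140,0,0,0,0.1],[-60,0,-140,0,0,0,0.1]]'; python3 -c "
from h import *
rects([('cover_arch',.034),('nest_arch',.026),('cover_square',.034),('nest_square',.026)],'wrist','w16.png')
im=cv2.imread('pics/w16.png'); cv2.imwrite('pics/w16z.png',cv2.resize(im[0:230,60:512],None,fx=1.75,fy=1.75,interpolation=cv2.INTER_CUBIC))
c=cam('wrist')
for t in ('nest_arch_seat','cover_arch','nest_square_seat','cover_square'):
  for r in arm.landmark_of(t,'wrist')[:1]: print(t,r['p'],toworld(c,r['location'],.016)[0].round(4))
rects([('cover_arch',.034),('nest_arch',.026),('cover_square',.034),('nest_square',.026)],'top','t16.png')
"
```

```text
time_s: 32.8
tool_pos: [0.5447, 0.1237, 0.1711]
tcp_rot: [-0.0, 1.0, -0.008, 0.001]
force: [0.0, -1.3, 0.1]
finger_gap: 0.0396
wrist cover_arch 0.79 [648.5 122. ] [ 99.6 101.3] 88.84
wrist nest_arch 0.63 [639.6 122.6] [151.3 122.8] 89.17
wrist cover_square 0.89 [645.2 -35.6] [105.8  99.8] 89.14
wrist nest_square 0.78 [637.3 -35.2] [156.  122.7] 89.17
cover_arch 0.69 [0.6587 0.12   0.016 ]
cover_square 0.65 [ 0.6434 -0.0373  0.016 ]
top cover_arch 0.98 [670.9  97.1] [130.4  64.5] 35.68
top nest_arch 0.97 [667.9 121. ] [150.  135.8] 89.33
top cover_square 0.86 [646.7 -38.9] [ 99.6 101.3] 88.74
top nest_square 0.61 [656.4 -37.8] [155.5 147.1] 0.31
```

View pics/w16z.png

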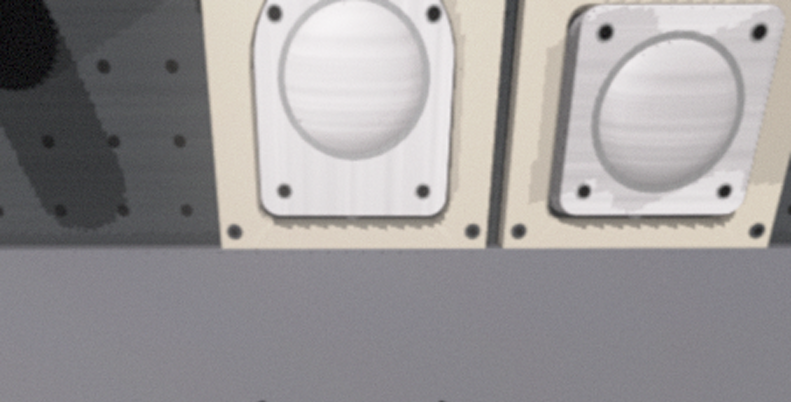

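```bash
python3 -m pendant '[[45,40,-10,0,0,0,0.1],[65,80,-20,0,0,0,0.1],[65,80,-20,0,0,0,0.1],[65,80,-20,0,0,0,0.1]]'; python3 -c "
from h import *
rects([('cover_arch',.034),('nest_arch',.026),('cover_square',.034),('nest_square',.026)],'wrist','w17.png')
c=cam('wrist')
for t,z in (('sleeve',.01),('plug',.01)):
  for r in arm.landmark_of(t,'wrist')[:1]: print(t,r['p'],toworld(c,r['location'],z)[0].round(4))
snap('top','t17.png'); c=cam('top')
for t,z in (('sleeve',.01),('plug',.01)):
  for r in arm.landmark_of(t,'top')[:1]: print(t,r['p'],toworld(c,r['location'],z)[0].round(4))
"
```

```text
time_s: 33.9
tool_pos: [0.6087, 0.0402, 0.1899]
tcp_rot: [0.0, 1.0, -0.01, 0.0]
force: [-0.3, 0.4, -0.1]
finger_gap: 0.0395
wrist cover_arch 0.57 [660.3 120.8] [101.1 123.7] 88.92
wrist nest_arch 0.88 [655.8 122. ] [150.6 155.4] 89.19
wrist cover_square 0.7 [646.1 -37.6] [102.2 100.6] 89.87
wrist nest_square 0.79 [654.  -37.8] [152.1 157. ] 89.38
sleeve 0.63 [0.6854 0.3045 0.01  ]
plug 0.6 [ 0.6354 -0.1839  0.01  ]
sleeve 0.64 [0.6955 0.3022 0.01  ]
plug 0.49 [ 0.644  -0.1893  0.01  ]
```

View pics/w17.png

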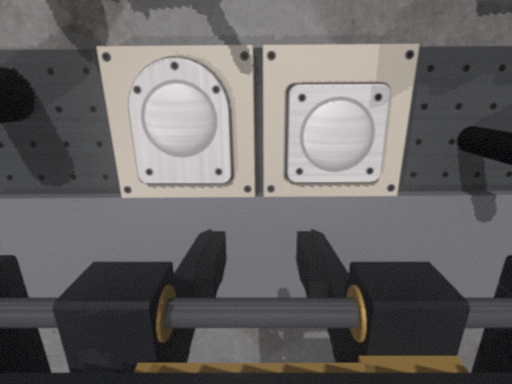

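```bash
python3 -c "
from cell import arm
print(arm.sign_off(), arm.observe()['time_s'])"
```

```text
the job is handed in; nothing more can be done
the job is handed in; nothing more can be done
```

Both covers are in their own nests, against the far wall and pressed flat, and I handed the job in at about 34 s of the 72 s allowed. I did the square cover first, then the arched one. Each was pushed sideways along the strip with two fingers, slid into its nest, and pressed down on its near edge.

- **Bedding:** with the near edges pressed, the fingertips stopped at 34.3 to 34.4 mm above the bench on both covers (34 mm expected).
- **Position:** in the last wrist picture the cover centres are −7.9 mm (square) and +4.5 mm (arch) from the nest centres. The expected values are −8.5 and +4.0 mm, so both are within the calibration error.
- **Forces:** the highest reading was about 70 N (66 N vertical, 23 N along x), while pressing the square cover. That is below the 80 N limit, but well above the 10 to 20 N needed. The arched cover saw at most about 51 N.
- **Sleeve and plug:** the top camera finds both within about 3 mm of where they started. The wrist camera puts them up to about 10 mm away from the top camera's figures. I take that as its own error, since nothing came near them.

**Not confirmed:**
- I did not feel the arched cover touch its far wall. Its near edge had already dropped and the fingers passed over it, so that contact rests on the camera check and the flat bottoming.
- I did not feel a clear snap past the plunger on either cover, and the plunger readings are not available to me.

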